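# Find and flag the loose knob on the drawing clamp

## Robot

A 6-joint arm with a two-finger parallel gripper is mounted at the origin on the work surface. World frame = base frame: x ahead of the robot, y to its left, z up, the work surface at z = 0. Lengths are in m, angles in rad, forces in N, time in s.
With the tool pointing down it reaches from about 0.25 to 0.725 m from the base axis. Payload 4 kg.
Tool frame: the origin (TCP) lies at the very end of the fingers, on their centre line; the grasp point (between the pads) lies 19 mm behind it; y points along the fingers, z is the direction in which the jaws open and shut, and the axes are right-handed (so a half turn about y gives the same grasp; the last joint's range is limited). The gripper opens to 85 mm and grips with 20 to 120 N. Pads are 22 mm wide; open, the fingers measure 114 mm over their backs; the gripper's body (76 mm by 85 mm) begins 54 mm behind the grasp point. The pads swing forward as they close: fully open they stand 13 mm farther back than shut.
Start: joints at [1.306, 0.241, 0.005, 1.335, 0, 1.571], TCP at [0.131, 0.483, 0.231] pointing down, gripper open.
Joint ranges: [-2.72, 2.72], [-1.05, 1.87], [-1.09, 1.28], [-1.99, 2.15], [-1.42, 1.44], [-3.14, 3.14]. Speed limits (rad/s): [2.79, 2.79, 3.14, 3.14, 3.14, 3.14].

## Interface

Orientations are given as a unit quaternion [x, y, z, w].
In Python, from workcell import bot gives the robot as it stands. The module is installed in compiled form; this text tells all that it offers.
- The arm moves only by the tool move_arm, never from a script. Its argument "increments" is a list of rows, each an object with "grip": the closure, from 0 (fully open) to 1 (shut); "linear": the shift along the tool's x, y, z scaled (see below), a list of three; "twist": the turn about the tool's y scaled (see below). A call has exactly 5 rows; each row shifts and turns the pose as measured when the row begins, along the tool's axes as they then stand; what a row does not reach is not made up. The controller multiplies each number of a shift by 0.2 m and each number of a turn by 2 rad. A row lasts 1/10 s, in which the tool goes at most 50 mm and 8.59 degrees, less where a joint would pass 70% of its speed; a pose out of reach is approached as far as the arm can. A call with a number of a shift or a turn outside -1 to 1 is refused whole. A call with a gripper value outside its range is refused whole. The fingers move at their own pace and stop on an object; the grip force is fixed at half the most. Time passes only in rows, so rows that do not move let the fingers close, or fill a call up. It gives the time, the measured TCP pose, the force and the opening at its end, in the units of the state.
- bot.get_obs(): the state, without advancing time (a new reading comes with each control period).
- bot.camera(name): name is "scene" or "top" or "wrist"; returns (picture, depth): 400x640x3 uint8, blue, green, red; 400x640 float32, m along the optical axis (not along the pixel's ray), 0 where there is no reading.
- bot.camera_params(name): a dict with "camera_matrix" (3x3 intrinsics, pixels), "rvec" (rotation vector, rad) and "tvec" (3), from world to camera coordinates, as OpenCV has them; the wrist camera has in their place "T_tool_cam" (4x4, takes a point from camera to tool coordinates, whose origin is the TCP and whose axes are the tool frame's). Camera axes: x right, y down, z forward; pixel columns grow to the right and rows downward; lengths in m; the calibration is good to about 2 mm. A picture is of the moment at which its call begins: read the wrist's pose just before it. camera_params takes no time and is no camera call.
- bot.job_done(): hands the job in, once; it reports no verdict.
The state is a dict: "clock": time; "joint_pos": joint angles; "joint_vel": joint speeds; "tau": joint torques, N m; "eef_pos": TCP position; "tool_rot": TCP orientation; "ft_force": force on the tool from outside, world axes, zero at the start; "ft_torque": the same for the moment, N m; "grip_width": finger opening in m.
Only numpy, scipy, OpenCV 4.12 (cv2) and the standard library are available. Lean on these libraries where they do the work, as an engineer would, in place of code of your own. Each camera call takes 0.05 s, during which the arm holds its last target. There are 200 camera calls.

## Task

One of the two black-gripped hand knobs on the aluminium clamp bar that holds the drawing has worked loose. Give a knob a trial turn of about 30 degrees, either way, and let go: a tight one springs back, the loose one stays turned; leave the loose one turned, so try the second knob too if the first springs back. Then flag the loose knob by standing the short brass paperweight upright on the cutting mat close beside it, no more than 8 cm from the knob's axis.

Things in the scene. Friction and masses are not known exactly. Their poses are not given: they have to be found in the camera images.
- knob_a_grip (a point): A hand knob with a straight upright black plastic grip (50 mm long, 14 mm thick, 32 mm tall) on a round white foot 42 mm across; it turns about the vertical on top of the clamp bar. This point is on that axis, 58 mm above the table top, 9 mm below the top of the grip and 21 mm above the round foot; its x axis runs along the length of the grip, z up. The two knobs look alike.
- knob_b_grip (a point): A hand knob with a straight upright black plastic grip (50 mm long, 14 mm thick, 32 mm tall) on a round white foot 42 mm across; it turns about the vertical on top of the clamp bar. This point is on that axis, 58 mm above the table top, 9 mm below the top of the grip and 21 mm above the round foot; its x axis runs along the length of the grip, z up. The two knobs look alike.
- knob_a (a joint): Angle of the knob on this name's point, rad; 0 as found, positive anticlockwise from above, stops at -1.3 and 1.3. Turns with little effort if loose (0.04 N m) and stays where it is left; if tight it winds up like a spring on its rubber washer (about 0.25 N m at 30 degrees) and returns to 0 within half a second when let go.
- knob_b (a joint): Angle of the knob on this name's point, rad; 0 as found, positive anticlockwise from above, stops at -1.3 and 1.3. Turns with little effort if loose (0.04 N m) and stays where it is left; if tight it winds up like a spring on its rubber washer (about 0.25 N m at 30 degrees) and returns to 0 within half a second when let go.
- weight_center (a point): The brass paperweight: a plain upright cylinder 34 mm across and 40 mm tall, about 0.3 kg, standing on the green cutting mat (3 mm thick, lying on the table) to the left or the right of the clamp bar; on the other side stands a taller amber ink bottle. This point is its centre, half-way up, 23 mm above the table.
- bar: The aluminium clamp bar, fixed on the mat: 290 mm long (along its y), 50 mm wide (x), 20 mm high; origin under its centre, x pointing away from the robot. The knobs stand on its centre line, 180 mm apart, on black rubber washers 48 mm across. The mat on the robot's side of it is free: a weight standing there 60 mm from a knob's axis, square to the bar, clears the bar by 18 mm.
There are look-alikes about, which are no part of the job. What is meant by the part that bears weight_center is not blue, and is the smaller of those in its own colour.

How it is judged:
By the outcome, as a careful person would: the job done as asked, in the order asked, and still so for the second after the job is handed in, with the robot touching nothing.
It also fails if it takes over 58 s, if anything falls off the work surface, if the arm or the gripper's body presses on something with over 40 N, if the wrist force passes 120 N, or if a joint passes its speed limit or range.

## Working session

There is one attempt and no reset: what is moved stays moved. The work goes in short steps, Python scripts to look and compute and a tool call to move; the robot and the scene stay as the last step left them, time stands still between calls to the robot, and variables do not carry over. Pictures are saved under pics/ and viewed, about 8 in all and at most 12, crops included, and the job is handed in when it is done.

Besides the shell and the picture viewer there is one more tool, called after "Emit:" as name([rows], argument=value, ...), one row to a line, values as JSON. move_arm: Moves the arm, as the interface text tells. Its arguments: {"type":"object","properties":{"increments":{"type":"array"}},"required":["increments"]}

```bash
mkdir -p pics; cat > h.py <<'E'
import numpy as np, cv2
from workcell import bot
from scipy.spatial.transform import Rotation as R
def cam(name):
    o=bot.get_obs(); im,d=bot.camera(name); p=bot.camera_params(name); K=np.array(p['camera_matrix'])
    if name=='wrist':
        T=np.eye(4);T[:3,:3]=R.from_quat(o['tool_rot']).as_matrix();T[:3,3]=o['eef_pos'];T=T@np.array(p['T_tool_cam'])
    else:
        W=np.eye(4);W[:3,:3]=R.from_rotvec(np.ravel(p['rvec'])).as_matrix();W[:3,3]=np.ravel(p['tvec']);T=np.linalg.inv(W)
    return im,d,K,T
def ray(K,T,uv,z):
    uv=np.atleast_2d(uv).astype(float)
    r=np.c_[uv,np.ones(len(uv))]@np.linalg.inv(K).T@T[:3,:3].T
    return T[:3,3]+r*((z-T[2,3])/r[:,2])[:,None]
def cloud(d,K,T):
    v,u=np.mgrid[:d.shape[0],:d.shape[1]]
    p=np.stack([(u-K[0,2])/K[0,0]*d,(v-K[1,2])/K[1,1]*d,d],-1)
    return p@T[:3,:3].T+T[:3,3]
E
python3 - <<'E'
from h import *
for n in('top','scene'):
    im,d,K,T=cam(n); cv2.imwrite(f'pics/{n}0.png',im); np.savez(f'{n}0.npz',im=im,d=d,K=K,T=T)
    print(n,K[0,0],T.round(3).tolist())
o=bot.get_obs();print(o)
print(R.from_quat(o['tool_rot']).as_matrix().round(3))
E
```

```text
top 498.8183711151613 [[0.025, -0.988, 0.149, 0.349], [-0.999, -0.028, -0.017, -0.091], [0.021, -0.149, -0.989, 1.298], [0.0, 0.0, 0.0, 1.0]]
scene 463.2626104491215 [[0.703, 0.472, -0.532, 1.148], [0.711, -0.485, 0.509, -0.655], [-0.018, -0.736, -0.676, 0.802], [0.0, 0.0, 0.0, 1.0]]
{'clock': 0.1, 'joint_pos': array([ 1.30599875e+00,  2.41318308e-01,  3.85637374e-03,  1.33521941e+00,
       -2.85829942e-05,  1.57084277e+00]), 'joint_vel': array([ 3.43094881e-04, -1.64908285e-03, -3.49298467e-05, -1.17239353e-03,
        3.61357564e-04,  1.10872128e-03]), 'tau': array([-1.40027769e-04, -3.73138082e+01,  2.53010416e+01,  1.08607637e-02,
       -4.10925975e-05, -5.84979873e-06]), 'eef_pos': array([0.13071493, 0.48201585, 0.23051067]), 'tool_rot': array([ 0.70157772, -0.09344098,  0.09328508, -0.7002538 ]), 'ft_force': array([ 0.21911155, -0.12877474, -1.06514042]), 'ft_torque': array([ 0.00462112, -0.00090352, -0.05073182]), 'grip_width': 0.08556825129347184}
[[ 0.965 -0.     0.262]
 [-0.262 -0.002  0.965]
 [ 0.    -1.    -0.002]]
```

View pics/top0.png

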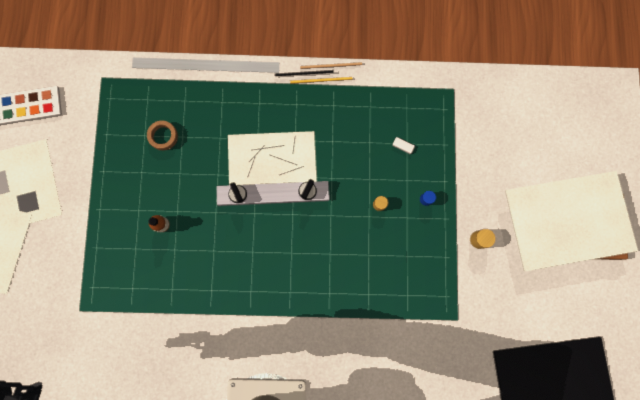

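View pics/scene0.png

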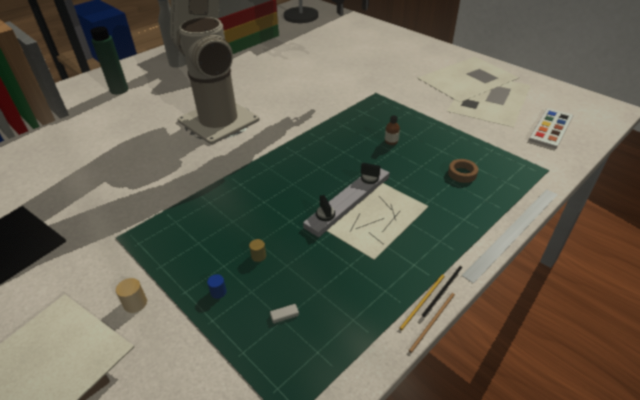

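The top view shows the clamp bar at about (273,193) px, with knobs at (237,193) and (307,189). The short brass weight is at (381,203), the blue look-alike at (428,198), a larger brass one off the mat at (485,238), and the ink bottle at (158,223). The scene view agrees.

```bash
python3 - <<'E'
from h import *
for n in('top','scene'):
    z=np.load(f'{n}0.npz');im,d,K,T=[z[k] for k in('im','d','K','T')]
    P=cloud(d,K,T); hsv=cv2.cvtColor(im,cv2.COLOR_BGR2HSV)
    m=((hsv[...,0]>12)&(hsv[...,0]<28)&(hsv[...,1]>110)&(hsv[...,2]>70)).astype(np.uint8)
    nn,l,s,c=cv2.connectedComponentsWithStats(m)
    for i in range(1,nn):
        if s[i,4]>60 and P[l==i][:,0].max()<.75 and P[l==i][:,0].min()>.1:
            q=P[l==i]; t=q[q[:,2]>np.percentile(q[:,2],90)-.006]
            print(n,'brass',c[i].round(1),s[i,4],'zmax',np.percentile(q[:,2],95).round(3),'top mean',t.mean(0).round(4),'ext',np.ptp(t,0).round(3))
    # dark tall pixels: grips
    m=((im.max(-1)<60)&(P[...,2]>.045)&(P[...,2]<.075)&(P[...,0]>.2)&(P[...,0]<.6)&(abs(P[...,1])<.25)).astype(np.uint8)
    nn,l,s,c=cv2.connectedComponentsWithStats(m)
    for i in range(1,nn):
        if s[i,4]>15:
            q=P[l==i]; t=q[q[:,2]>.055][:,:2]; 
            vt=np.linalg.svd(t-t.mean(0),full_matrices=False)[2][0]
            r=cv2.minAreaRect(t.astype(np.float32)*1000)
            print(n,'grip',c[i].round(1),s[i,4],q[:,2].max().round(3),'c',t.mean(0).round(4),'ang',np.degrees(np.arctan2(vt[1],vt[0])).round(1),r)
    m=((P[...,2]>.017)&(P[...,2]<.03)&(P[...,0]>.25)&(P[...,0]<.6)&(abs(P[...,1])<.25)&(hsv[...,1]<70)&(im.max(-1)>70)).astype(np.uint8)
    t=P[m>0][:,:2]
    print(n,'bar',cv2.minAreaRect(t.astype(np.float32)*1000), P[m>0][:,2].mean())
z=np.load('top0.npz');cv2.imwrite('pics/crop.png',cv2.resize(z['im'][160:240,200:340],None,fx=5,fy=5,interpolation=cv2.INTER_CUBIC))
E
```

```text
top brass [161.  134.4] 353 zmax 0.031 top mean [0.7065 0.2967 0.0322] ext [0.395 0.428 1.274]
top brass [380.2 202.9] 177 zmax 0.046 top mean [ 0.5419 -0.2759  0.0428] ext [0.032 0.032 0.012]
top brass [482.6 238.5] 392 zmax 0.06 top mean [ 0.4552 -0.5337  0.0667] ext [0.13  0.469 1.245]
top grip [307.1 189.1] 103 0.073 c [ 0.566  -0.0871] ang 154.7 ((566.5297241210938, -87.61027526855469), (12.671854019165039, 47.17831039428711), 63.616539001464844)
top grip [236.3 192.4] 102 0.073 c [0.5529 0.09  ] ang -153.9 ((554.2448120117188, 90.54051971435547), (46.01742172241211, 13.092111587524414), 24.220806121826172)
top bar ((562.1028442382812, 2.6885986328125), (51.487422943115234, 289.3032531738281), 4.3188042640686035) 0.02272609793089907
scene brass [463.3 168.3] 195 zmax 0.03 top mean [0.7147 0.2959 0.0273] ext [0.071 0.073 0.008]
scene grip [369.6 168.3] 194 0.071 c [0.5601 0.0907] ang 26.5 ((558.4719848632812, 92.31854248046875), (50.3358039855957, 19.02831268310547), 22.75868034362793)
scene grip [324.4 204.4] 154 0.071 c [ 0.5741 -0.089 ] ang -24.2 ((571.4691162109375, -86.5224838256836), (14.896836280822754, 53.031898498535156), 62.34825134277344)
scene bar ((565.4805908203125, 3.3646697998046875), (50.98755645751953, 289.19061279296875), 4.315168380737305) 0.023139094662017426
```

View pics/crop.png

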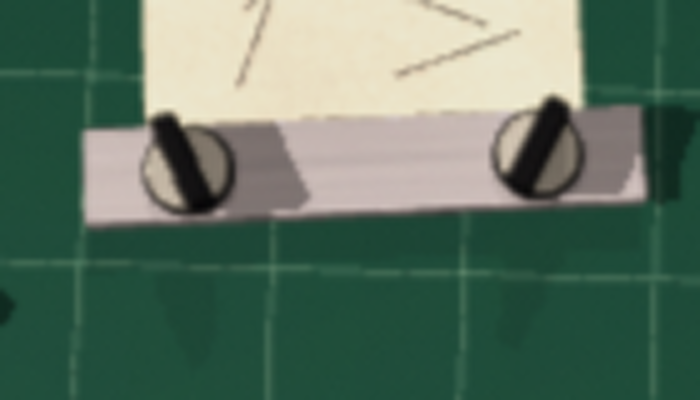

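Emit:
move_arm([
  {"grip": 0,"linear": [0.22,0,-0.115],"twist": 0},
  {"grip": 0,"linear": [0.22,0,-0.115],"twist": 0},
  {"grip": 0,"linear": [0.22,0,-0.115],"twist": 0},
  {"grip": 0,"linear": [0.22,0,-0.115],"twist": 0},
  {"grip": 0,"linear": [0.22,0,-0.115],"twist": -0.07},
])

```text
clock: 0.6
eef_pos: [0.3083, 0.3185, 0.2277]
tool_rot: [0.707, -0.045, 0.043, -0.704]
ft_force: [1.1, 0.7, -0.6]
grip_width: 0.0852
```

```bash
cat > go.py <<'E'
import sys
from h import *
o=bot.get_obs(); M=R.from_quat(o['tool_rot']).as_matrix()
th=np.degrees(np.arctan2(M[1,2],M[0,2]))
print('t',round(o['clock'],2),'eef',o['eef_pos'].round(4),'th',th.round(1),'tilt',M[2].round(3),'q',np.degrees(o['joint_pos']).round(1),'F',o['ft_force'].round(1),'T',o['ft_torque'].round(2),'w',round(o['grip_width'],4))
a=[float(x) for x in sys.argv[1:]]
if len(a)>=3:
    print('linear units total',(M.T@(np.array(a[:3])-o['eef_pos'])/.2).round(3))
if len(a)==4: print('twist units',(-np.radians((a[3]-th+180)%360-180)/2).round(3))
E
python3 go.py 0.556 0.0914 0.12 115
```

```text
t 0.6 eef [0.3083 0.3185 0.2277] th 82.8 tilt [-0.002 -1.    -0.004] q [46.   7.7 -7.8 74.8 -0.  53.2] F [ 1.1  0.7 -0.6] T [ 0.07 -0.03  0.01] w 0.0852
linear units total [ 1.372  0.539 -0.969]
twist units -0.281
```

Emit:
move_arm([
  {"grip": 0,"linear": [0.2,0.05,-0.14],"twist": -0.07},
  {"grip": 0,"linear": [0.17,0.05,-0.17],"twist": -0.07},
  {"grip": 0,"linear": [0.15,0.05,-0.19],"twist": -0.07},
  {"grip": 0,"linear": [0.12,0.05,-0.21],"twist": -0.07},
  {"grip": 0,"linear": [0.09,0.05,-0.22],"twist": 0},
])

```text
clock: 1.1
eef_pos: [0.4654, 0.1636, 0.1824]
tool_rot: [0.694, 0.136, -0.137, -0.693]
ft_force: [1.1, 1.3, -0.0]
grip_width: 0.0854
```

```bash
python3 go.py 0.556 0.0914 0.12 115
```

```text
t 1.1 eef [0.4654 0.1636 0.1824] th 112.3 tilt [-0.003 -1.    -0.001] q [19.4 14.7 -5.9 69.5 -0.1 -2.9] F [ 1.1  1.3 -0. ] T [ 0.02 -0.09  0.  ] w 0.0854
linear units total [ 0.283  0.312 -0.505]
twist units -0.024
```

Emit:
move_arm([
  {"grip": 0,"linear": [0.09,0.06,-0.16],"twist": -0.02},
  {"grip": 0,"linear": [0.09,0.06,-0.16],"twist": 0},
  {"grip": 0,"linear": [0.09,0.06,-0.16],"twist": 0},
  {"grip": 0,"linear": [0.04,0.04,-0.06],"twist": 0},
  {"grip": 0,"linear": [0,0,0],"twist": 0},
])

```text
clock: 1.6
eef_pos: [0.5701, 0.0804, 0.1322]
tool_rot: [0.692, 0.145, -0.151, -0.691]
ft_force: [-0.2, 0.6, 0.3]
grip_width: 0.0856
```

```bash
python3 go.py 0.556 0.0914 0.044 115; cat > grip.py <<'E'
import sys
from h import *
im,d,K,T=cam('wrist'); P=cloud(d,K,T); print('campos',T[:3,3].round(3))
if len(sys.argv)>1: cv2.imwrite(sys.argv[1],im)
m=((im.max(-1)<70)&(P[...,2]>.06)&(P[...,2]<.075)&(d>0.03)).astype(np.uint8)
nn,l,s,c=cv2.connectedComponentsWithStats(m)
for i in range(1,nn):
    if s[i,4]>200:
        q=P[l==i]; r=cv2.minAreaRect(q[:,:2].astype(np.float32)*1000); b=cv2.boxPoints(r); 
        e=max([b[1]-b[0],b[2]-b[1]],key=np.linalg.norm)
        print(c[i].round(),s[i,4],'z',np.median(q[:,2]).round(4),'centre',np.round(r[0],1),'size',np.round(r[1],1),'ang',np.degrees(np.arctan2(e[1],e[0])).round(1))
E
python3 grip.py pics/w1.png
```

```text
t 1.6 eef [0.5701 0.0804 0.1322] th 114.2 tilt [-0.009 -1.    -0.   ] q [  8.1  26.    2.8  67.3  -0.1 -16.1] F [-0.2  0.6  0.3] T [ 0.07  0.04 -0.01] w 0.0856
linear units total [-0.038  0.441  0.079]
twist units -0.007
campos [0.507 0.053 0.274]
[100. 118.] 1736 z 0.0655 centre [569.5 -85.4] size [14.4 49.9] ang -24.0
[346. 203.] 1175 z 0.0654 centre [555.8  92.4] size [48.9 13.3] ang 26.9
```

View pics/w1.png

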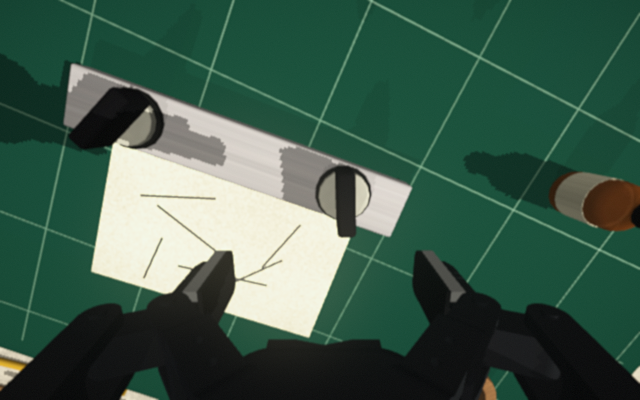

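The wrist view shows both knobs, left at (346,203) and right at (110,118), plus the bottle at the right. The measured centres match the other views to about 1–2 mm. Next I'll descend on the left knob.

Emit:
move_arm([
  {"grip": 0,"linear": [-0.04,0,0.08],"twist": -0.015},
  {"grip": 0,"linear": [0,0,0],"twist": 0},
  {"grip": 0,"linear": [0,0.15,0],"twist": 0},
  {"grip": 0,"linear": [0,0.15,0],"twist": 0},
  {"grip": 0,"linear": [0,0,0],"twist": 0},
])

```text
clock: 2.15
eef_pos: [0.5529, 0.0974, 0.076]
tool_rot: [0.689, 0.16, -0.162, -0.688]
ft_force: [-0.2, -0.4, -0.1]
grip_width: 0.0854
```

```bash
python3 go.py 0.5558 0.0922 0.044 116
```

```text
t 2.15 eef [0.5529 0.0974 0.076 ] th 116.3 tilt [-0.003 -1.    -0.   ] q [ 10.   27.2  -4.5  58.5  -0.1 -16.3] F [-0.2 -0.4 -0.1] T [ 0.02 -0.   -0.02] w 0.0854
linear units total [ 0.002  0.16  -0.03 ]
twist units 0.003
```

Emit:
move_arm([
  {"grip": 0,"linear": [0,0.09,-0.03],"twist": 0},
  {"grip": 0,"linear": [0,0.06,0],"twist": 0},
  {"grip": 0,"linear": [0,0,0],"twist": 0},
  {"grip": 0.7,"linear": [0,0,0],"twist": 0},
  {"grip": 0.9,"linear": [0,0,0],"twist": 0},
])

```text
clock: 2.65
eef_pos: [0.5578, 0.0951, 0.052]
tool_rot: [0.689, 0.164, -0.161, -0.688]
ft_force: [0.5, -0.7, 0.4]
grip_width: 0.059
```

```bash
python3 go.py 0.5558 0.0922 0.044 116
```

```text
t 2.65 eef [0.5578 0.0951 0.052 ] th 116.5 tilt [ 0.004 -1.    -0.002] q [  9.7  28.8  -5.9  55.1  -0.  -16.8] F [ 0.5 -0.7  0.4] T [0.03 0.   0.04] w 0.059
linear units total [-0.015  0.04  -0.008]
twist units 0.004
```

Emit:
move_arm([
  {"grip": 0.6,"linear": [-0.015,0.035,-0.008],"twist": 0},
  {"grip": 1,"linear": [0,0,0],"twist": 0},
  {"grip": 1,"linear": [0,0,0],"twist": 0},
  {"grip": 1,"linear": [0,0,0],"twist": 0},
  {"grip": 1,"linear": [0,0,0],"twist": 0},
])

```text
clock: 3.15
eef_pos: [0.5572, 0.0926, 0.0469]
tool_rot: [0.688, 0.165, -0.159, -0.688]
ft_force: [-0.3, 0.0, -0.4]
grip_width: 0.0128
```

```bash
python3 go.py 0.5558 0.0922 0.044 116
```

```text
t 3.15 eef [0.5572 0.0926 0.0469] th 116.5 tilt [ 0.008 -1.    -0.003] q [  9.4  28.9  -6.7  54.   -0.  -17.1] F [-0.3  0.  -0.4] T [ 0.06 -0.03  0.05] w 0.0128
linear units total [-0.007  0.015  0.001]
twist units 0.005
```

Emit:
move_arm([
  {"grip": 1,"linear": [0,0,0],"twist": 0.06},
  {"grip": 1,"linear": [0,0,0],"twist": 0.07},
  {"grip": 1,"linear": [0,0,0],"twist": 0.07},
  {"grip": 1,"linear": [0,0,0],"twist": 0.07},
  {"grip": 1,"linear": [0,0,0],"twist": 0.02},
])

```text
clock: 3.65
eef_pos: [0.5572, 0.0924, 0.0469]
tool_rot: [-0.705, 0.047, -0.053, 0.706]
ft_force: [0.1, -0.6, -0.7]
grip_width: 0.0129
```

```bash
python3 go.py 0.5558 0.0922 0.044 86
```

```text
t 3.65 eef [0.5572 0.0924 0.0469] th 81.9 tilt [ 0.008 -1.     0.002] q [ 9.4 28.9 -6.6 54.  -0.1 17.5] F [ 0.1 -0.6 -0.7] T [0.02 0.05 0.07] w 0.0129
linear units total [-0.007  0.014 -0.002]
twist units -0.035
```

The vertical torque is only 0.07 N·m at 34.6°, which suggests the knob is loose. I'll trim back to about 30° and release, then check by camera.

Emit:
move_arm([
  {"grip": 1,"linear": [0,0,0],"twist": -0.035},
  {"grip": 1,"linear": [0,0,0],"twist": 0},
  {"grip": 0,"linear": [0,0,0],"twist": 0},
  {"grip": 0,"linear": [0,0,0],"twist": 0},
  {"grip": 0,"linear": [0,0,0],"twist": 0},
])

```text
clock: 4.15
eef_pos: [0.5571, 0.0922, 0.0467]
tool_rot: [-0.706, 0.023, -0.028, 0.707]
ft_force: [0.6, 0.3, 0.3]
grip_width: 0.0556
```

Emit:
move_arm([
  {"grip": 0,"linear": [0,0,0],"twist": 0},
  {"grip": 0,"linear": [0,-0.2,0],"twist": 0},
  {"grip": 0,"linear": [0,-0.2,0],"twist": 0},
  {"grip": 0,"linear": [0,-0.2,0],"twist": 0},
  {"grip": 0,"linear": [0,0,0],"twist": 0},
])

```text
clock: 4.65
eef_pos: [0.5548, 0.0919, 0.1688]
tool_rot: [0.707, -0.025, 0.027, -0.706]
ft_force: [0.8, -0.7, 0.2]
grip_width: 0.0853
```

```bash
python3 go.py 0.542 -0.276 0.13 86; python3 grip.py pics/w2.png; python3 - <<'E'
from h import *
im,d,K,T=cam('top');cv2.imwrite('pics/crop2.png',np.vstack([cv2.resize(im[150:250,180:440],None,fx=3,fy=3,interpolation=cv2.INTER_CUBIC)]))
E
```

```text
t 4.65 eef [0.5548 0.0919 0.1688] th 85.8 tilt [ 0.003 -1.    -0.001] q [ 9.4 22.6  3.2 70.5 -0.1 13.7] F [ 0.8 -0.7  0.2] T [-0.03 -0.08 -0.  ] w 0.0853
linear units total [ 0.072  0.196 -1.839]
twist units -0.002
campos [0.485 0.098 0.31 ]
[324. 200.] 802 z 0.0655 centre [555.   92.8] size [12.1 48. ] ang -3.9
[123. 230.] 934 z 0.0655 centre [569.6 -85.3] size [14.  49.9] ang -24.6
```

View pics/w2.png

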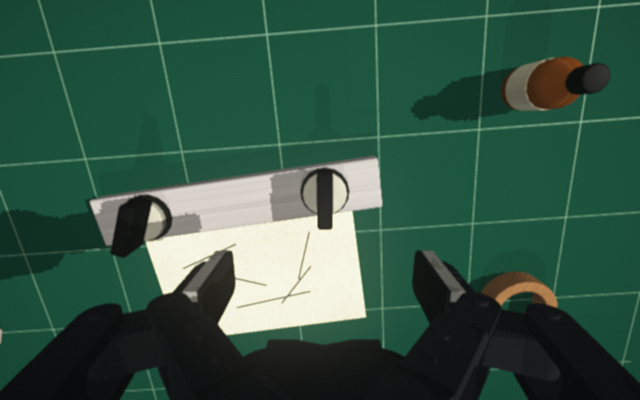

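The left knob was at 26.5° and is now at -4°, in the picture at (324,200), so it stayed turned by about 30° after release. It is the loose one. The right knob has not moved. Next I'll fetch the brass weight.

Emit:
move_arm([
  {"grip": 0,"linear": [0.01,0,-0.24],"twist": 0},
  {"grip": 0,"linear": [0.01,0,-0.24],"twist": 0},
  {"grip": 0,"linear": [0.01,0,-0.24],"twist": 0},
  {"grip": 0,"linear": [0.01,0,-0.24],"twist": 0},
  {"grip": 0,"linear": [0.01,0,-0.24],"twist": 0},
])

```text
clock: 5.25
eef_pos: [0.5412, -0.1482, 0.1555]
tool_rot: [-0.707, 0.027, -0.014, 0.707]
ft_force: [1.1, -0.7, 0.7]
grip_width: 0.0852
```

Emit:
move_arm([
  {"grip": 0,"linear": [0.01,0,-0.24],"twist": 0},
  {"grip": 0,"linear": [0.01,0,-0.24],"twist": 0},
  {"grip": 0,"linear": [0,0.02,-0.12],"twist": 0},
  {"grip": 0,"linear": [0,0,0],"twist": 0},
  {"grip": 0,"linear": [0,0,0],"twist": 0},
])

```text
clock: 5.75
eef_pos: [0.5304, -0.2778, 0.1403]
tool_rot: [-0.704, 0.036, -0.013, 0.709]
ft_force: [0.4, 0.7, 0.3]
grip_width: 0.0854
```

```bash
python3 go.py 0.542 -0.276 0.13 86; cat > w.py <<'E'
import sys
from h import *
im,d,K,T=cam(sys.argv[1]); P=cloud(d,K,T); hsv=cv2.cvtColor(im,cv2.COLOR_BGR2HSV)
if len(sys.argv)>2: cv2.imwrite(sys.argv[2],im)
m=((hsv[...,0]>12)&(hsv[...,0]<28)&(hsv[...,1]>100)&(hsv[...,2]>60)&(P[...,2]>.036)&(P[...,2]<.15)).astype(np.uint8)
nn,l,s,c=cv2.connectedComponentsWithStats(m)
for i in range(1,nn):
    if s[i,4]>40:
        q=P[l==i]; (x,y),r=cv2.minEnclosingCircle((q[:,:2]*1000).astype(np.float32)); print(c[i].round(),s[i,4],'z',np.median(q[:,2]).round(4),'c',round(x,1),round(y,1),'r',round(r,1),'mean',q.mean(0).round(4))
E
python3 w.py wrist pics/w3.png
```

```text
t 5.75 eef [ 0.5304 -0.2778  0.1403] th 86.0 tilt [-0.034 -0.999  0.005] q [-27.4  29.3   9.4  71.9  -0.5 -23.4] F [0.4 0.7 0.3] T [0.02 0.01 0.05] w 0.0854
linear units total [0.059 0.05  0.013]
twist units 0.0
[ 10. 144.] 1046 z 0.0442 c 459.0 -528.3 r 21.9 mean [ 0.4612 -0.517   0.0445]
[326. 220.] 1199 z 0.0416 c 542.3 -275.4 r 16.9 mean [ 0.5414 -0.2754  0.0415]
```

View pics/w3.png

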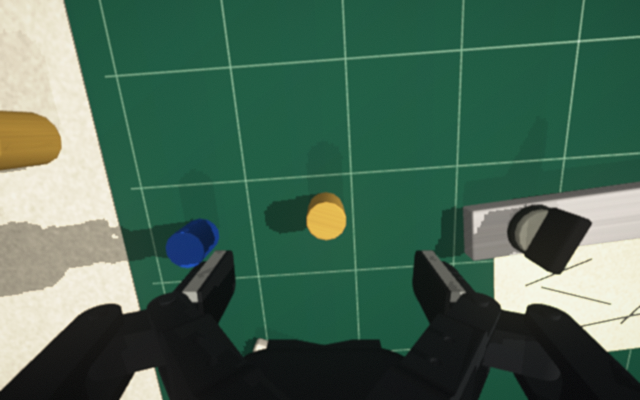

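The weight is at (326,218) px, centred in the jaws at (0.542, -0.2755) with r = 17 mm as specified. The blue look-alike is clear of the fingers.

Emit:
move_arm([
  {"grip": 0,"linear": [0.05,0.1,0.01],"twist": 0},
  {"grip": 0,"linear": [0,0.1,0],"twist": 0},
  {"grip": 0,"linear": [0,0.1,0],"twist": 0},
  {"grip": 0,"linear": [0,0,0],"twist": 0},
  {"grip": 0,"linear": [0,0,0],"twist": 0},
])

```text
clock: 6.3
eef_pos: [0.5394, -0.2674, 0.0777]
tool_rot: [-0.704, 0.034, -0.008, 0.71]
ft_force: [0.4, -0.3, 0.1]
grip_width: 0.0854
```

```bash
python3 go.py 0.542 -0.2755 0.013 86
```

```text
t 6.3 eef [ 0.5394 -0.2674  0.0777] th 86.6 tilt [-0.036 -0.999  0.007] q [-26.2  32.6   5.1  64.5  -0.4 -22.8] F [ 0.4 -0.3  0.1] T [-0.05 -0.04  0.01] w 0.0854
linear units total [ 0.027  0.322 -0.042]
twist units 0.005
```

Emit:
move_arm([
  {"grip": 0,"linear": [0.02,0.12,-0.04],"twist": 0},
  {"grip": 0,"linear": [0,0.1,0],"twist": 0},
  {"grip": 0,"linear": [0,0.08,0],"twist": 0},
  {"grip": 0,"linear": [0,0,0],"twist": 0},
  {"grip": 0,"linear": [0,0,0],"twist": 0},
])

```text
clock: 6.8
eef_pos: [0.5463, -0.2733, 0.0234]
tool_rot: [-0.705, 0.028, -0.009, 0.708]
ft_force: [0.6, -0.4, 0.9]
grip_width: 0.0853
```

```bash
python3 go.py 0.542 -0.2755 0.013 86
```

```text
t 6.8 eef [ 0.5463 -0.2733  0.0234] th 87.0 tilt [-0.026 -1.     0.004] q [-26.4  36.2   2.5  57.7  -0.4 -23.3] F [ 0.6 -0.4  0.9] T [0.01 0.04 0.06] w 0.0853
linear units total [-0.02   0.052 -0.012]
twist units 0.008
```

Emit:
move_arm([
  {"grip": 0,"linear": [-0.02,0.06,-0.012],"twist": 0},
  {"grip": 0,"linear": [0,0,0],"twist": 0},
  {"grip": 1,"linear": [0,0,0],"twist": 0},
  {"grip": 1,"linear": [0,0,0],"twist": 0},
  {"grip": 1,"linear": [0,0,0],"twist": 0},
])

```text
clock: 7.3
eef_pos: [0.5441, -0.2764, 0.015]
tool_rot: [-0.706, 0.026, -0.011, 0.707]
ft_force: [0.2, 0.3, -0.7]
grip_width: 0.044
```

Emit:
move_arm([
  {"grip": 1,"linear": [0,0,0],"twist": 0},
  {"grip": 1,"linear": [0,0,0],"twist": 0},
  {"grip": 1,"linear": [0,0,0],"twist": 0},
  {"grip": 1,"linear": [0,0,0],"twist": 0},
  {"grip": 1,"linear": [0,0,0],"twist": 0},
])

```text
clock: 7.8
eef_pos: [0.5444, -0.2764, 0.0155]
tool_rot: [-0.706, 0.025, -0.012, 0.707]
ft_force: [-0.3, -0.6, 0.6]
grip_width: 0.0323
```

```bash
python3 go.py 0.4957 0.088 0.11 86
```

```text
t 7.8 eef [ 0.5444 -0.2764  0.0155] th 87.0 tilt [-0.02  -1.     0.001] q [-26.7  36.4   1.4  56.1  -0.4 -23.7] F [-0.3 -0.6  0.6] T [ 0.05  0.02 -0.02] w 0.0323
linear units total [-0.348 -0.464  1.807]
twist units 0.009
```

Emit:
move_arm([
  {"grip": 1,"linear": [0,-0.1,0],"twist": 0},
  {"grip": 1,"linear": [0,-0.15,0],"twist": 0},
  {"grip": 1,"linear": [0,-0.15,0],"twist": 0},
  {"grip": 1,"linear": [-0.08,-0.12,0.05],"twist": 0},
  {"grip": 1,"linear": [-0.1,0,0.1],"twist": 0},
])

```text
clock: 8.3
eef_pos: [0.511, -0.2452, 0.1194]
tool_rot: [-0.705, 0.028, -0.01, 0.708]
ft_force: [1.8, 0.6, -1.7]
grip_width: 0.0324
```

Emit:
move_arm([
  {"grip": 1,"linear": [-0.1,0,0.15],"twist": 0},
  {"grip": 1,"linear": [-0.07,0,0.18],"twist": 0},
  {"grip": 1,"linear": [0,0,0.18],"twist": 0},
  {"grip": 1,"linear": [0,0,0.18],"twist": 0},
  {"grip": 1,"linear": [0,0,0.18],"twist": 0},
])

```text
clock: 8.8
eef_pos: [0.4817, -0.0667, 0.1206]
tool_rot: [-0.706, 0.032, -0.013, 0.708]
ft_force: [0.1, -0.2, -3.2]
grip_width: 0.0323
```

```bash
python3 go.py 0.4957 0.088 0.11 86
```

```text
t 8.8 eef [ 0.4817 -0.0667  0.1206] th 86.4 tilt [-0.028 -1.     0.002] q [ -7.9  18.  -11.3  62.3   0.   -4.3] F [ 0.1 -0.2 -3.2] T [ 0.03 -0.14  0.02] w 0.0323
linear units total [0.023 0.054 0.776]
twist units 0.003
```

Emit:
move_arm([
  {"grip": 1,"linear": [0.01,0,0.2],"twist": 0},
  {"grip": 1,"linear": [0.01,0,0.2],"twist": 0},
  {"grip": 1,"linear": [0,0,0.18],"twist": 0},
  {"grip": 1,"linear": [0,0,0.1],"twist": 0},
  {"grip": 1,"linear": [0,0,0],"twist": 0},
])

```text
clock: 9.3
eef_pos: [0.4923, 0.0783, 0.1194]
tool_rot: [-0.705, 0.031, -0.01, 0.708]
ft_force: [-1.5, -0.5, -2.4]
grip_width: 0.0322
```

```bash
python3 go.py 0.4970 0.088 0.0165 86
```

```text
t 9.3 eef [0.4923 0.0783 0.1194] th 86.7 tilt [-0.03  -1.     0.003] q [ 8.7 19.3 -9.5 62.8  0.5 12. ] F [-1.5 -0.5 -2.4] T [-0.03 -0.09  0.01] w 0.0322
linear units total [0.036 0.514 0.048]
twist units 0.006
```

Emit:
move_arm([
  {"grip": 1,"linear": [0.03,0.03,0.045],"twist": 0},
  {"grip": 1,"linear": [0,0.15,0],"twist": 0},
  {"grip": 1,"linear": [0,0.15,0],"twist": 0},
  {"grip": 1,"linear": [0,0.1,0],"twist": 0},
  {"grip": 1,"linear": [0,0,0],"twist": 0},
])

```text
clock: 9.8
eef_pos: [0.4986, 0.0859, 0.0296]
tool_rot: [-0.706, 0.031, -0.012, 0.708]
ft_force: [-1.1, -0.4, -2.1]
grip_width: 0.0324
```

```bash
python3 go.py 0.4970 0.088 0.0165 86
```

```text
t 9.8 eef [0.4986 0.0859 0.0296] th 86.5 tilt [-0.027 -1.     0.002] q [  9.5  25.9 -15.   50.6   0.5  13. ] F [-1.1 -0.4 -2.1] T [-0.03  0.   -0.02] w 0.0324
linear units total [-0.007  0.066  0.01 ]
twist units 0.005
```

Emit:
move_arm([
  {"grip": 1,"linear": [-0.005,0.04,0.005],"twist": 0},
  {"grip": 1,"linear": [0,0.02,0],"twist": 0},
  {"grip": 1,"linear": [0,0.005,0],"twist": 0},
  {"grip": 1,"linear": [0,0,0],"twist": 0},
  {"grip": 1,"linear": [0,0,0],"twist": 0},
])

```text
clock: 10.3
eef_pos: [0.5, 0.0859, 0.0178]
tool_rot: [-0.705, 0.031, -0.014, 0.708]
ft_force: [0.4, -0.2, -2.3]
grip_width: 0.0322
```

```bash
python3 go.py 0.4970 0.088 0.0155 86
```

```text
t 10.3 eef [0.5    0.0859 0.0178] th 86.3 tilt [-0.023 -1.     0.003] q [  9.5  26.8 -15.7  48.8   0.5  13.1] F [ 0.4 -0.2 -2.3] T [-0.01 -0.04 -0.  ] w 0.0322
linear units total [-0.015  0.012  0.009]
twist units 0.003
```

Emit:
move_arm([
  {"grip": 1,"linear": [-0.01,0.01,0],"twist": 0},
  {"grip": 1,"linear": [0,0.006,0],"twist": 0},
  {"grip": 1,"linear": [0,0,0],"twist": 0},
  {"grip": 1,"linear": [0,0,0],"twist": 0},
  {"grip": 1,"linear": [0,0,0],"twist": 0},
])

```text
clock: 10.8
eef_pos: [0.499, 0.0864, 0.016]
tool_rot: [-0.705, 0.03, -0.015, 0.708]
ft_force: [0.9, 0.2, -2.5]
grip_width: 0.0321
```

```bash
python3 go.py 0.4970 0.088 0.0155 86
```

```text
t 10.8 eef [0.499  0.0864 0.016 ] th 86.4 tilt [-0.02  -1.     0.004] q [  9.5  26.7 -16.2  48.2   0.5  13.2] F [ 0.9  0.2 -2.5] T [ 0.03  0.01 -0.01] w 0.0321
linear units total [-0.01   0.003  0.007]
twist units 0.003
```

Emit:
move_arm([
  {"grip": 1,"linear": [0,0.008,0],"twist": 0},
  {"grip": 1,"linear": [0,0.005,0],"twist": 0},
  {"grip": 1,"linear": [0,0,0],"twist": 0},
  {"grip": 1,"linear": [0,0,0],"twist": 0},
  {"grip": 1,"linear": [0,0,0],"twist": 0},
])

```text
clock: 11.3
eef_pos: [0.4995, 0.0865, 0.0157]
tool_rot: [-0.705, 0.029, -0.016, 0.708]
ft_force: [-0.2, -0.3, -1.9]
grip_width: 0.0325
```

```bash
python3 go.py 0.4970 0.088 0.0155 86
```

```text
t 11.3 eef [0.4995 0.0865 0.0157] th 86.4 tilt [-0.018 -1.     0.004] q [  9.5  26.7 -16.2  48.    0.5  13.2] F [-0.2 -0.3 -1.9] T [-0.04 -0.04  0.  ] w 0.0325
linear units total [-0.013  0.001  0.006]
twist units 0.003
```

Emit:
move_arm([
  {"grip": 1,"linear": [0,0.015,0],"twist": 0},
  {"grip": 1,"linear": [0,0.01,0],"twist": 0},
  {"grip": 1,"linear": [0,0,0],"twist": 0},
  {"grip": 1,"linear": [0,0,0],"twist": 0},
  {"grip": 1,"linear": [0,0,0],"twist": 0},
])

```text
clock: 11.8
eef_pos: [0.5, 0.0866, 0.0158]
tool_rot: [-0.705, 0.028, -0.017, 0.709]
ft_force: [-0.1, -0.9, -2.0]
grip_width: 0.0318
```

```bash
python3 go.py 0.4970 0.088 0.0155 86
```

```text
t 11.8 eef [0.5    0.0866 0.0158] th 86.4 tilt [-0.015 -1.     0.005] q [  9.6  26.6 -16.3  47.8   0.5  13.2] F [-0.1 -0.9 -2. ] T [-0.02 -0.02  0.02] w 0.0318
linear units total [-0.016  0.002  0.006]
twist units 0.003
```

Height stays at 0.0158 under further downward commands, so the weight is standing on the mat. I'll release, rise and check.

Emit:
move_arm([
  {"grip": 0.6,"linear": [0,0,0],"twist": 0},
  {"grip": 0,"linear": [0,0,0],"twist": 0},
  {"grip": 0,"linear": [0,0,0],"twist": 0},
  {"grip": 0,"linear": [0,0,0],"twist": 0},
  {"grip": 0,"linear": [0,0,0],"twist": 0},
])

```text
clock: 12.3
eef_pos: [0.5008, 0.0868, 0.0154]
tool_rot: [-0.705, 0.028, -0.017, 0.709]
ft_force: [-0.1, -0.5, -0.4]
grip_width: 0.0856
```

Emit:
move_arm([
  {"grip": 0,"linear": [0,0,0],"twist": 0},
  {"grip": 0,"linear": [0,-0.1,0],"twist": 0},
  {"grip": 0,"linear": [0,-0.2,0],"twist": 0},
  {"grip": 0,"linear": [0,-0.2,0],"twist": 0},
  {"grip": 0,"linear": [0,-0.2,0],"twist": 0},
])

```text
clock: 12.8
eef_pos: [0.4973, 0.085, 0.1528]
tool_rot: [-0.706, 0.034, -0.011, 0.707]
ft_force: [0.9, -0.6, -0.1]
grip_width: 0.0856
```

Emit:
move_arm([
  {"grip": 0,"linear": [-0.1,-0.1,0],"twist": 0},
  {"grip": 0,"linear": [-0.2,0,0],"twist": 0},
  {"grip": 0,"linear": [-0.2,0,0],"twist": 0},
  {"grip": 0,"linear": [-0.1,0,0],"twist": 0},
  {"grip": 0,"linear": [0,0,0],"twist": 0},
])

```text
clock: 13.3
eef_pos: [0.3803, 0.0935, 0.1841]
tool_rot: [-0.704, 0.028, -0.018, 0.709]
ft_force: [-0.1, -0.2, 0.2]
grip_width: 0.0852
```

```bash
python3 go.py; python3 w.py wrist pics/w4.png; python3 w.py top; python3 grip.py; sed "s/cam('wrist')/cam('top')/;s/>200/>30/" grip.py | python3 -; sed "s/cam('wrist')/cam('scene')/;s/>200/>30/" grip.py | python3 - pics/s4.png
```

```text
t 13.3 eef [0.3803 0.0935 0.1841] th 86.3 tilt [-0.013 -1.     0.006] q [ 13.4   3.7 -19.   67.9   0.5  17.1] F [-0.1 -0.2  0.2] T [-0.01 -0.06 -0.  ] w 0.0852
[510. 270.] 450 z 0.0533 c 472.3 285.9 r 19.2 mean [0.4687 0.2766 0.0542]
[324. 298.] 720 z 0.0416 c 497.4 87.3 r 17.0 mean [0.4964 0.0876 0.0414]
[238. 215.] 139 z 0.0422 c 497.6 86.8 r 16.9 mean [0.4972 0.0863 0.042 ]
[484. 238.] 325 z 0.056 c 456.8 -537.5 r 24.3 mean [ 0.4558 -0.5349  0.0547]
campos [0.315 0.098 0.326]
campos [ 0.349 -0.091  1.298]
[307. 189.] 91 z 0.0662 centre [566.7 -87.4] size [12.3 46.3] ang -26.3
[236. 192.] 93 z 0.0655 centre [553.4  91.2] size [12.1 46. ] ang -5.4
campos [ 1.148 -0.655  0.802]
[8. 2.] 57 z 0.0663 centre [-1444.4  -127.3] size [35.2 87.2] ang -85.3
[66. 23.] 34 z 0.0654 centre [-997.2  -54.5] size [53.2 26.8] ang 34.8
[114.  75.] 77 z 0.0668 centre [-395.9 -135. ] size [57.5 26.9] ang 68.7
[52. 97.] 65 z 0.0673 centre [-420.3 -340. ] size [85.9 26.5] ang 1.3
[ 22. 106.] 56 z 0.0683 centre [-434.3 -436.3] size [114.9  19.1] ang 10.3
[ 37. 104.] 80 z 0.068 centre [-411.9 -387.9] size [40.8 69. ] ang -0.4
[215. 110.] 146 z 0.0676 centre [ 37.3 -26.3] size [103.8  36.2] ang 52.2
[ 11. 113.] 68 z 0.0684 centre [-418.  -468.4] size [76.8 29.5] ang 1.2
[392. 125.] 52 z 0.0658 centre [480.4 282. ] size [28.7 19.4] ang 44.6
[370. 166.] 90 z 0.0667 centre [558.4  92.9] size [16.3 51.1] ang -6.2
[324. 202.] 100 z 0.0667 centre [572.6 -87.2] size [14.  49.4] ang -26.4
```

View pics/s4.png

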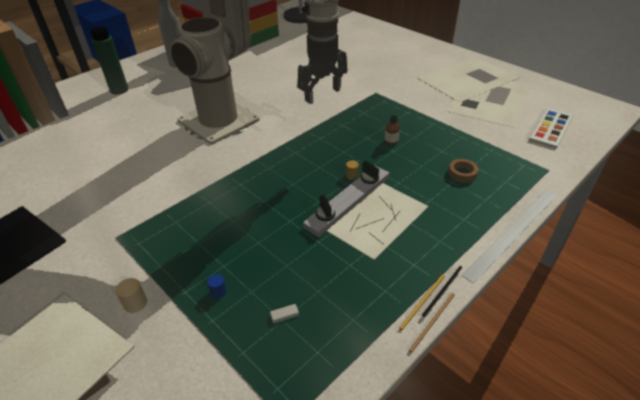

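The weight stands upright at (352,170) px, beside the turned left knob at (370,170), and the arm is clear. It measures (0.4975, 0.087), about 58 mm from the knob axis, with its top at 42 mm.

```bash
python3 -c "
from workcell import bot
print(bot.job_done())"
```

```text
the job is handed in; nothing more can be done
None
```

The left knob is the loose one. I turned it about 30° clockwise and let go, and it stayed turned: its grip angle went from about 26° to −4°. Because it stayed, I did not try the right knob. Then I stood the short brass paperweight upright on the mat on the robot's side of the bar and moved the arm clear. I handed the job in at about 13.5 s on the robot's clock.

**Last checks:**
- **Weight:** the wrist and top views agree within 1 mm. They put it about 58 mm from the knob's axis (the limit is 80 mm), with its top about 42 mm above the table, as it should be when upright.
- **Loose knob:** it was still turned, at −5° to −6° in the top and scene views. The last wrist view did not pick up the grips, so those two views are the check.
- **Right knob:** unchanged, at about −26° in the same two views.
- **Disagreement:** the scene view places the knobs about 5 mm farther from the robot than the top view does. Even so, the weight stays well within 8 cm.

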